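# Clamp a mast bar with a U-bolt

## Task

Feed the round bar endwise through the fixture's guide tube and over the saddle until its front end is against the end stop. Then take the U-bolt that fits the bracket (the narrower one), pass it over the bar with both legs down through the two bracket holes, and push it down until its bow rests on the bar; let go of everything. Leave the wider U-bolt in its stand and do not disturb the other things on the bench.

Things in the scene. Friction and masses are not known exactly. Their poses are not given: they have to be found in the camera images.
- clamp_fixture: Fixed bare-metal fixture, 80 x 150 x 98 mm. Origin on its underside midway between the two bracket holes; z up, y = feed direction of the bar (turned 0 to 0.28 rad clockwise from world +y), x across. Along y: guide tube -80..-40, bracket plate with saddle at 0, end stop at 40. Base plate x -38..38, y -90..60, 8 mm thick.
- guide_mouth (a point): Centre of the flared entry of the guide tube, in the fixture at (0, -80, 80) mm; the bar goes in along the fixture's +y. Tube along y, 40 mm long, bore 28 mm (34 mm at the mouth, narrowing over the first 10 mm), outside 38 mm (44 mm at the mouth). Keep clear of the monitor: its screen, from 230 mm up, runs from about (0.61, -0.50) to (0.86, -0.01) m.
- stop_face (a point): Where the bar's front end comes to rest on the upright end stop (32 mm wide, top at z = 98), in the fixture at (0, 40, 80) mm.
- saddle (a point): Bar's axis above the V saddle when the bar rests in it, in the fixture at (0, 0, 78.3) mm. The saddle stands on the bracket plate between the holes, 24 mm wide, 28 mm long along y.
- hole_left (a point): Centre of the upper mouth of one bracket hole, in the fixture at (-21, 0, 50) mm: 11 mm through hole, slightly countersunk, in the plate x -40..40, y -16..16, top z = 50, 8 mm thick; free room below it down to z = 8.
- hole_right (a point): Centre of the upper mouth of the other, equal bracket hole, in the fixture at (21, 0, 50) mm.
- bar: Loose round aluminium bar, 25 mm diameter, 200 mm long, dark end discs, ends alike and chamfered 3 mm, 0.1 to 0.21 kg. Origin at its middle on its axis; y along it. Starts in the V posts of its rest, axis 45 mm above the table, y within 0.4 rad of world +y. Fed fully home its middle is at y = -60 mm in the fixture, half way along the guide, so that it stays put when released.
- bar_rest: Fixed rest of the bar: base 56 x 90 x 6 mm with two black V posts (12 mm thick along y, 48 mm tall) at y = +-30 mm. Origin at the centre of its underside; z up, y along the bar.
- ubolt: The narrower loose steel U-bolt: 8 mm round wire, legs 42 mm apart (50 mm over all), 80 mm tall, flat-topped bow, legs straight up to 64 mm, tips tapered, 0.06 to 0.13 kg. Origin midway between the tips; z up to the bow, x leg to leg. Starts upright in its stand, tips 6 mm above the table, x within 0.4 rad of world x. Seated on the bar its origin is 19 mm above the fixture's underside.
- ubolt_wide: A second steel U-bolt of the same wire and height but with legs 60 mm apart (68 mm over all), too wide for the bracket; it stands in its own stand and stays there. Origin and axes as for the other.
- stand_narrow: Fixed black block 92 x 40 x 36 mm with two 10 mm blind holes 42 mm apart, 30 mm deep, holding the narrower U-bolt. Origin at the centre of its underside; x along the row of holes.
- stand_wide: Fixed black block 92 x 40 x 36 mm with two 10 mm blind holes 60 mm apart, holding the wider U-bolt. Origin at the centre of its underside; x along the row of holes.
- parts_box: Bystander: black flat parts box 100 x 130 x 37 mm, loose, beyond the feeding lane. Origin at the centre of its underside.
- duster_can: Bystander: grey can with black cap, 66 mm across, 160 mm tall, loose, behind the fixture. Origin at the centre of its underside.
- dropper: Bystander: blue dropper bottle, 39 mm across, 112 mm tall, loose, behind the bracket. Origin at the centre of its underside.
- cap_jar: Bystander: small open clear jar, 44 mm across, 29 mm tall, loose, past the end stop. Origin at the centre of its underside.
- tweezers: Bystander: dark steel tweezers 17 x 117 x 9 mm, lying loose at the far left, behind the fixed 209 mm tall gimbal unit at about (0.51, 0.44) m. Origin under its middle.

How it is judged (in metres and radians):
On the way, in this order (a step that is already met when the one before it is completed fails the run):
1. the bar lies through the guide tube and over the saddle, its front end at the end stop (x of bar in the frame of clamp_fixture between -0.005 and 0.005 m and y of bar in the frame of clamp_fixture between -0.066 and -0.054 m and z of bar in the frame of clamp_fixture between 0.073 and 0.085 m and angle between the y axis of bar and the y axis of clamp_fixture, either way round below 0.08 rad), for 0.2 s.
2. the narrower U-bolt straddles the bar, both legs through the bracket holes, its bow on the bar (x of ubolt in the frame of clamp_fixture between -0.004 and 0.004 m and y of ubolt in the frame of clamp_fixture between -0.005 and 0.005 m and z of ubolt in the frame of clamp_fixture between 0.015 and 0.023 m and angle between the x axis of ubolt and the x axis of clamp_fixture, either way round below 0.15 rad and angle between ubolt's own z axis and vertical below 0.15 rad), for 0.2 s.
At the end, for the whole second after the job is handed in: The bar lies through guide and over saddle, front end within 6 mm of the stop, on axis within 5 mm; the narrower U-bolt straddles it, both legs through the holes, bow within 4 mm of seated, upright; both at rest; the wider U-bolt within 20 mm and other loose things within 30 mm of their starts (all of step 1 and all of step 2 and linear speed of each of bar, ubolt below 0.02 m/s and distance of ubolt_wide from where it was at the start of the episode below 0.02 m and distance of each of parts_box, duster_can, dropper, cap_jar, tweezers from where it was at the start of the episode below 0.03 m); the robot touches nothing.
It fails at once if the wider U-bolt is moved more than 20 mm (distance of ubolt_wide from where it was at the start of the episode above 0.02 m).
It fails at once if another thing on the bench is pushed more than 30 mm or knocked over (distance of any of parts_box, duster_can, dropper, cap_jar, tweezers from where it was at the start of the episode above 0.03 m or angle between any of duster_can, dropper, cap_jar's own z axis and vertical above 0.5 rad).
It also fails if it takes over 67 s, if anything falls off the work surface, if the arm or the gripper's body presses on something with over 40 N, if the wrist force passes 120 N, or if a joint passes its speed limit or range.

## Robot

A 6-joint arm with a two-finger parallel gripper is mounted at the origin on a cart in front of the work surface, level with it; the furniture and walls round the work are solid. World frame = base frame: x ahead of the robot, y to its left, z up, the work surface at z = 0. Lengths are in m, angles in degrees, forces in N, time in s.
With the tool pointing down it reaches from about 0.3 to 0.75 m from the base axis. Payload 8.5 kg.
Tool frame: the origin (TCP) lies at the very end of the fingers, on their centre line; the grasp point (between the pads) lies 19 mm behind it; z points along the fingers, y is the line along which they close (so a half turn about z gives the same grasp; the last joint's range is limited). The gripper opens to 85 mm and grips with 20 to 120 N. Pads are 22 mm wide; open, the fingers measure 114 mm over their backs; the gripper's body (76 mm by 85 mm) begins 54 mm behind the grasp point. The pads swing forward as they close: fully open they stand 13 mm farther back than shut.
Start: joints at [51.893, 21.807, 74.336, -0, 83.858, -12.336], TCP at [0.239, 0.495, 0.231] pointing down, gripper open.
Joint ranges: [-178.18, 178.18], [-50.72, 133.34], [12.68, 142.11], [-81.47, 261.47], [9.98, 163.14], [-165.26, 165.26]. Speed limits (degrees/s): [136.94, 136.94, 180, 180, 180, 180].

## Interface

Orientations are given as a 3x3 rotation matrix whose columns are the frame's x, y, z axes.
In Python, from rig import env, imaging gives the robot as it stands. The module is installed in compiled form; this text tells all that it offers.
- The arm moves only by the tool arm_command, never from a script. Its arguments are lists of equal length, an entry for each row: "turn": the turn, a rotation vector about the tool's x, y, z in units of 5 degrees (1.0 is 5 degrees), a list of three; "xyz": the shift along the tool's x, y, z in units of 50 mm (1.0 is 50 mm), a list of three; "claw": the finger opening in mm, from 0 to 85.4. A call has 1 to 12 rows; each row shifts and turns the commanded pose from where the row before left it, along the tool's axes as they then stand; what a row does not reach is not made up. A row lasts 1/10 s, in which the tool goes at most 50 mm and 8.59 degrees, less where a joint would pass 70% of its speed; a pose out of reach is approached as far as the arm can. A call is refused whole if a number of a shift passes 1 or a number of a turn 1, either way. A call with a gripper value outside its range is refused whole. The fingers move at their own pace and stop on an object; "squeeze" is the grip in N (left out, the last holds). Time passes only in rows, so rows that do not move let the fingers close. It gives the time, the measured TCP pose, the force, the opening and the grip force at its end, in the units of the state.
- env.observe(): the state, without advancing time (a new reading comes with each control period).
- imaging.get_image(name): name is "side" or "top" or "wrist"; returns (picture, depth): 384x512x3 uint8, blue, green, red; 384x512 float32, m along the optical axis (not along the pixel's ray), 0 where there is no reading.
- imaging.camera_info(name): a dict with "camera_matrix" (3x3 intrinsics, pixels), "rvec" (rotation vector, rad) and "tvec" (3), from world to camera coordinates, as OpenCV has them. Camera axes: x right, y down, z forward; pixel columns grow to the right and rows downward; lengths in m; the calibration is good to about 2 mm. A picture is of the moment at which its call begins: read the wrist's pose just before it. camera_info takes no time and is no camera call; for the wrist camera it gives the pose at the moment of the call.
- env.close_job(): hands the job in; it is judged then, once.
The state is a dict: "time_s": time; "q": joint angles; "qvel": joint speeds; "joint_efforts": joint torques, N m; "position": TCP position; "tool_rot": TCP orientation; "ft_force": force on the tool from outside, world axes, zero at the start; "wrist_torque": the same for the moment, N m; "grip_width": finger opening in m; "gripper_force": force on a finger pad.
Only numpy, scipy, OpenCV 4.12 (cv2) and the standard library are available. Lean on these libraries where they do the work, as an engineer would, in place of code of your own. Each camera call takes 0.05 s, during which the arm holds its last target. There are 200 camera calls.

## Working session

There is one attempt and no reset: what is moved stays moved. The work goes in short steps, Python scripts to look and compute and a tool call to move; the robot and the scene stay as the last step left them, time stands still between calls to the robot, and variables do not carry over. Pictures are saved under pics/ and viewed, at most 10 in all, crops included, and the job is handed in when it is done.

Besides the shell and the picture viewer there is one more tool, called after "Request:" as a command line: name --argument value ..., lists and objects as JSON in quotes. arm_command: Moves the arm, as the interface text tells. Its arguments: {"type":"object","properties":{"turn":{"type":"array"},"xyz":{"type":"array"},"claw":{"type":"array"},"squeeze":{"type":"number"}},"required":["turn","xyz","claw"]}

```bash
mkdir -p pics; cat > h.py <<'E'
import numpy as np, cv2
from rig import env, imaging
def cam(n):
    i=imaging.camera_info(n); K=np.array(i["camera_matrix"]); R=cv2.Rodrigues(np.array(i["rvec"],float))[0]; t=np.array(i["tvec"],float).ravel()
    return K,R,t
def cloud(n):
    K,R,t=cam(n); im,d=imaging.get_image(n)
    v,u=np.mgrid[:d.shape[0],:d.shape[1]]
    p=np.stack([(u-K[0,2])/K[0,0]*d,(v-K[1,2])/K[1,1]*d,d],-1)
    w=(p-t)@R; w[d==0]=np.nan
    return im,d,w
E
python3 - <<'E'
from h import *
for n in("top","side"):
    im,d,w=cloud(n); cv2.imwrite(f"pics/{n}0.png",im); np.savez(f"{n}0.npz",im=im,d=d,w=w)
    K,R,t=cam(n); print(n,K[0,0],-R.T@t,R[2])
s=env.observe(); print(s)
E
```

```text
top 385.5240908907837 [0.38306643 0.02055561 1.22911151] [ 0.15554936 -0.00242417 -0.98782515]
side 382.69437487942247 [ 0.09429286 -0.65502375  0.68400449] [ 0.45744039  0.66450044 -0.59092085]
{'time_s': 0.1, 'q': array([ 5.18936939e+01,  2.18364044e+01,  7.43802475e+01, -1.30416929e-03,
        8.38588024e+01, -1.23358594e+01]), 'qvel': array([ 0.03316986, -0.18217504, -0.16120029,  0.04665829,  0.05096884,
        0.04445336]), 'joint_efforts': array([ 2.91518729e-03, -4.49214363e+01, -2.31660247e+01, -1.74772722e-04,
        3.60232698e-03,  1.29720920e-04]), 'position': array([0.23895655, 0.49507388, 0.23078129]), 'tool_rot': array([[-9.00544107e-01,  4.34763936e-01, -7.94896259e-04],
       [ 4.34764586e-01,  9.00543531e-01, -1.05021152e-03],
       [ 2.59244590e-04, -1.29135454e-03, -9.99999133e-01]]), 'ft_force': array([-0.47721548,  0.02226903,  0.37293697]), 'wrist_torque': array([0.00429722, 0.01507963, 0.0579272 ]), 'gripper_force': 0.0, 'grip_width': 0.08490935121301772}
```

View pics/top0.png

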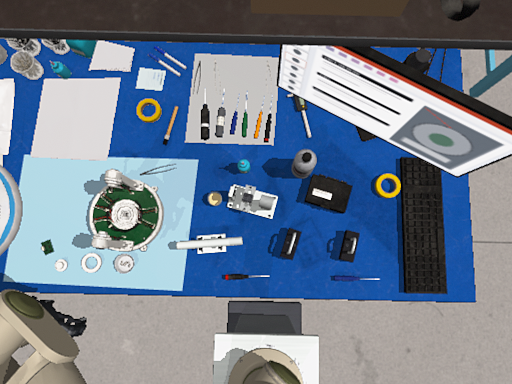

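View pics/side0.png

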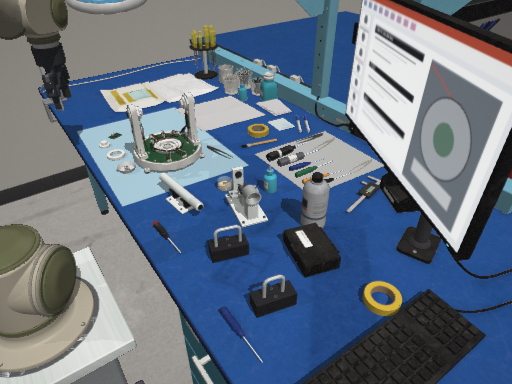

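The top view has +x up and +y left. The bar is at (208,242), the fixture at (252,200) with its tube on the right, and the U-bolt stands at (288,243) and (348,245). In the side view, the box at (228,245) and the one at (272,293) are the stands. Next I'll get coarse poses from the depth.

```bash
python3 - <<'E'
from h import *
T=np.load("top0.npz");S=np.load("side0.npz")
def box(Z,u0,u1,v0,v1,zl,zh):
    w=Z["w"][v0:v1,u0:u1].reshape(-1,3); return w[(w[:,2]>zl)&(w[:,2]<zh)]
def rep(n,p):
    c=p.mean(0); r=cv2.minAreaRect(p[:,:2].astype(np.float32)*1000)
    print(n,len(p),c.round(4),np.round(r[0],1),np.round(r[1],1),round(r[2],1),p[:,2].max().round(4))
rep("bar T",box(T,165,250,228,258,.05,.07)); rep("bar S",box(S,155,215,165,220,.045,.07))
rep("base T",box(T,220,285,175,222,.003,.015))
rep("plate T",box(T,220,285,175,222,.043,.054))
rep("tube/high T",box(T,220,285,175,222,.085,.13))
rep("high S",box(S,218,275,160,225,.085,.13)); rep("plate S",box(S,218,275,160,225,.043,.054))
rep("base S",box(S,215,275,160,230,.003,.014))
for n,b in(("st1",(270,306,222,265)),("st2",(332,366,225,265))):
    rep(n+" blk",box(T,*b,.03,.041)); rep(n+" bow",box(T,*b,.065,.1))
for n,b in(("st1S",(200,255,220,265)),("st2S",(245,300,270,318))):
    rep(n+" blk",box(S,*b,.03,.041)); rep(n+" bow",box(S,*b,.06,.1))
rep("box",box(T,300,355,170,215,.025,.05)); rep("can",box(T,285,320,145,180,.08,.2)); rep("drop",box(T,230,255,155,178,.05,.15));rep("jar",box(T,203,226,188,210,.01,.05))
K,R,t=cam("wrist"); s=env.observe(); A=s["tool_rot"]; print("wristcam in tool", A.T@(-R.T@t-s["position"]), (R@A).round(3),K)
E
```

```text
bar T 468 [0.4202 0.1767 0.0551] [420.2 177.4] [ 23.7 199.5] 6.0 0.0616
bar S 386 [0.4204 0.1675 0.0527] [422.5 177.1] [ 25.2 199.7] 5.5 0.0578
base T 762 [0.5586 0.0504 0.0071] [569.8  53. ] [149.9 206.3] 1.3 0.0145
plate T 172 [0.5585 0.0661 0.0491] [551.6  58.6] [92.2 82.8] 42.3 0.0538
tube/high T 218 [0.5518 0.0332 0.0952] [556.2  54. ] [133.8  38.1] 77.7 0.1044
high S 198 [0.5543 0.0399 0.0934] [587.8  41.4] [138.1 110.2] 67.2 0.0997
plate S 243 [0.5744 0.0647 0.0486] [583.9  73. ] [170.9 108.1] 32.3 0.054
base S 602 [0.5545 0.0521 0.0072] [607.4 119.9] [329.1 169.1] 53.5 0.0138
st1 blk 329 [ 0.4241 -0.0699  0.0356] [424.7 -70.8] [40.2 91.6] 73.1 0.0408
st1 bow 61 [ 0.4242 -0.0703  0.083 ] [424.2 -70.3] [ 7.8 65.4] 72.4 0.0893
st2 blk 336 [ 0.4219 -0.2514  0.0356] [ 422.8 -253. ] [41.1 92. ] 76.4 0.041
st2 bow 49 [ 0.4223 -0.2525  0.0822] [ 422.5 -253.1] [ 7.5 46.9] 75.0 0.0912
st1S blk 462 [ 0.4252 -0.0721  0.0346] [427.3 -69.1] [45.7 92.3] 72.2 0.0402
st1S bow 125 [ 0.4268 -0.0717  0.078 ] [426.6 -70. ] [ 9.9 67.1] 73.9 0.0866
st2S blk 694 [ 0.4216 -0.2546  0.0347] [ 424.3 -253.3] [43.1 93.2] 77.4 0.0407
st2S bow 124 [ 0.4225 -0.2537  0.0777] [ 423.1 -253.2] [ 7.4 47.1] 76.8 0.0865
box 1262 [ 0.587  -0.1871  0.0366] [ 592.5 -170.4] [168.1 100.5] 74.2 0.0485
can 443 [ 0.6627 -0.102   0.1292] [ 668.9 -104.2] [65.  63.9] 77.9 0.164
drop 95 [0.6634 0.0813 0.0622] [665.4  81.6] [32.6 34.5] 2.0 0.089
jar 141 [0.5618 0.1719 0.0166] [561.6 170.8] [42.6 41.8] 3.8 0.0337
wristcam in tool [ 0.07933977 -0.00095239 -0.14342506] [[ 0.     1.    -0.001]
 [-0.95  -0.    -0.311]
 [-0.311  0.001  0.95 ]] [[343.09613717   0.         252.35220922]
 [  0.         343.09613717 189.23164005]
 [  0.           0.           1.        ]]
```

Request:
arm_command --turn '[[0, 0, 0], [0, 0, 0], [0, 0, 0], [0, 0, 0], [0, 0, 0], [0, 0, 0], [0, 0, 0], [0, 0, 0], [0, 0, 0], [0, 0, 0], [0, 0, 0], [0, 0, 0]]' --xyz '[[-0.7, -0.46, -0.04], [-0.7, -0.46, -0.04], [-0.7, -0.46, -0.04], [-0.7, -0.46, -0.04], [-0.7, -0.46, -0.04], [-0.7, -0.46, -0.04], [-0.7, -0.46, -0.04], [-0.7, -0.46, -0.04], [-0.7, -0.46, -0.04], [-0.7, -0.46, -0.04], [-0.7, -0.46, -0.04], [-0.7, -0.46, -0.04]]' --claw '[60, 60, 60, 60, 60, 60, 60, 60, 60, 60, 60, 60]'

```text
time_s: 1.3
position: [0.4978, 0.0625, 0.2552]
tool_rot: [[-0.9, 0.435, -0.001], [0.435, 0.9, 0.0], [0.001, -0.0, -1.0]]
ft_force: [0.1, 0.3, -0.0]
grip_width: 0.06
gripper_force: 0.0
```

Request:
arm_command --turn '[[0, 0, 1], [0, 0, 1], [0, 0, 1], [0, 0, 1], [0, 0, 1], [0, 0, 1], [0, 0, 1], [0, 0, 1], [0, 0, 1], [0, 0, 1], [0, 0, 1], [0, 0, 0.7]]' --xyz '[[0, 0, 0], [0, 0, 0], [0, 0, 0], [0, 0, 0], [0, 0, 0], [0, 0, 0], [0, 0, 0], [0, 0, 0], [0, 0, 0], [0, 0, 0], [0, 0, 0], [0, 0, 0]]' --claw '[60, 60, 60, 60, 60, 60, 60, 60, 60, 60, 60, 60]'

```text
time_s: 2.5
position: [0.4972, 0.0641, 0.255]
tool_rot: [[-0.097, 0.995, -0.001], [0.995, 0.097, 0.0], [0.0, -0.001, -1.0]]
ft_force: [-0.6, -0.2, 0.8]
grip_width: 0.06
gripper_force: 0.0
```

```bash
python3 - <<'E'
from h import *
im,d,w=cloud("wrist"); cv2.imwrite("pics/w1.png",im); np.savez("w1.npz",im=im,d=d,w=w)
s=env.observe(); print(s["position"],s["tool_rot"].round(4),s["time_s"])
E
```

```text
[0.4971698  0.06413927 0.25501059] [[-9.430e-02  9.955e-01 -8.000e-04]
 [ 9.955e-01  9.430e-02  0.000e+00]
 [ 1.000e-04 -8.000e-04 -1.000e+00]] 2.55
```

View pics/w1.png

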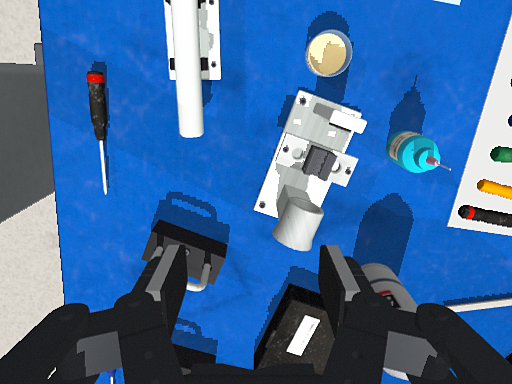

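Wrist view: fixture centred at (315,160), with bracket holes at about (297,150) and (345,170). The bar's near end is at (190,133).

```bash
python3 - <<'E'
from h import *
Z=np.load("w1.npz"); im=Z["im"]; w=Z["w"]
cv2.imwrite("pics/w1c.png",cv2.resize(im[80:255,240:370],None,fx=4,fy=3.4,interpolation=cv2.INTER_CUBIC)[:600])
def rep(n,m):
    m=cv2.morphologyEx(m.astype(np.uint8),cv2.MORPH_OPEN,np.ones((3,3)))
    k,l,st,c=cv2.connectedComponentsWithStats(m)
    for i in range(1,k):
        if st[i,4]<60: continue
        p=w[l==i]; r=cv2.minAreaRect(p[:,:2].astype(np.float32)*1000); print(n,st[i].tolist(),np.round(r[0],1),np.round(r[1],1),round(r[2],1),p.mean(0).round(4))
M=np.zeros(w.shape[:2],bool); M[80:255,240:370]=1
z=w[...,2]
rep("plate",M&(abs(z-.05)<.004)); rep("base",M&(abs(z-.008)<.004)); rep("stop",M&(abs(z-.098)<.004)); rep("tubetop",M&(z>.088))
M[:]=0; M[0:140,160:225]=1; rep("bar",M&(z>.045))
E
```

```text
plate [276, 133, 43, 38, 807] [542.  73.] [32.2 35.6] 76.0 [0.539  0.0745 0.0507]
plate [328, 149, 30, 37, 584] [587.2  61.6] [32.2 31.8] 76.1 [0.5916 0.0618 0.0507]
base [281, 91, 80, 62, 2200] [571.4  98.3] [56.3 76.5] 75.9 [0.5664 0.1009 0.0088]
base [293, 149, 9, 9, 64] [548.4  65.5] [10.5  8.5] 68.7 [0.5487 0.0651 0.0088]
base [254, 154, 77, 63, 1918] [550.8  16.5] [74.  76.1] 75.7 [0.5435 0.0231 0.0087]
stop [329, 110, 38, 24, 510] [575.1 114.6] [12.  32.2] 75.9 [0.5746 0.1148 0.0985]
stop [279, 207, 41, 44, 1083] [548.8   9.1] [40.8 31.3] 76.7 [0.548  0.0096 0.0981]
tubetop [327, 109, 40, 25, 581] [574.8 113.4] [14.4 32.2] 75.9 [0.5738 0.1144 0.0977]
tubetop [275, 203, 48, 48, 1441] [548.9   9.1] [40.8 39.5] 76.7 [0.5468 0.01   0.0966]
tubetop [320, 245, 21, 10, 196] [528.   75.9] [8.9 5.2] 46.6 [0.5288 0.0767 0.2683]
bar [170, 0, 34, 138, 3561] [426.7 141.2] [ 24.8 125. ] 5.6 [0.4277 0.1448 0.0555]
```

View pics/w1c.png

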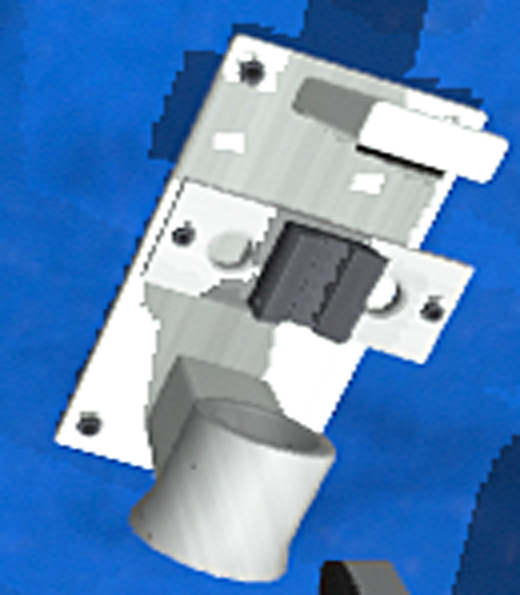

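Request:
arm_command --turn '[[0, 0, 0], [0, 0, 0], [0, 0, 0], [0, 0, 0], [0, 0, 0], [0, 0, 0], [0, 0, 0], [0, 0, 0], [0, 0, 0], [0, 0, 0], [0, 0, 0]]' --xyz '[[0.39, -0.42, 0], [0.39, -0.42, 0], [0.39, -0.42, 0], [0, 0, 0.8], [0, 0, 0.8], [0, 0, 0.8], [0, 0, 0.8], [0, 0, 0.6], [0, 0, 0.5], [0, 0, 0.36], [0, 0, 0]]' --claw '[55, 55, 55, 55, 55, 55, 55, 55, 55, 55, 55]'

```text
time_s: 3.65
position: [0.4277, 0.116, 0.0206]
tool_rot: [[-0.101, 0.995, -0.005], [0.995, 0.101, -0.0], [0.0, -0.005, -1.0]]
ft_force: [-0.1, 0.3, -0.2]
grip_width: 0.0551
gripper_force: 0.0
```

Request:
arm_command --turn '[[0, 0, 0], [0, 0, 0], [0, 0, 0], [0, 0, 0], [0, 0, 0], [0, 0, 0]]' --xyz '[[0, 0, 0], [0, 0, 0], [0, 0, 0], [0, 0, 0], [0, 0, 0], [0, 0, 0]]' --claw '[10, 10, 10, 10, 10, 10]' --squeeze 100

```text
time_s: 4.25
position: [0.4291, 0.1159, 0.0231]
tool_rot: [[-0.1, 0.995, 0.001], [0.995, 0.1, -0.0], [-0.0, 0.001, -1.0]]
ft_force: [-0.6, -1.2, 6.4]
grip_width: 0.0226
gripper_force: 97.8
```

Request:
arm_command --turn '[[0, 0, 0], [0, 0, 0], [0, 0, 0], [0, 0, 0], [0, 0, 0], [0, 0, 0], [0, 0, 0], [0, 0, 0], [0, 0, 0], [0, 0, 0], [0, 0, 0], [0, 0, 0]]' --xyz '[[0, 0, -0.4], [0, 0, -0.8], [0, 0, -0.8], [0, 0, -0.6], [-0.5, 0.05, 0], [-0.85, 0.1, 0], [-0.9, 0.11, 0], [-0.9, 0.11, 0], [-0.9, 0.11, 0], [-0.9, 0.11, 0], [-0.85, 0.1, 0], [-0.55, 0.05, 0]]' --claw '[10, 10, 10, 10, 10, 10, 10, 10, 10, 10, 10, 10]'

```text
time_s: 5.45
position: [0.4976, -0.1991, 0.1524]
tool_rot: [[-0.098, 0.995, 0.001], [0.995, 0.098, -0.001], [-0.001, 0.001, -1.0]]
ft_force: [0.1, 0.9, -1.0]
grip_width: 0.0223
gripper_force: 98.3
```

Request:
arm_command --turn '[[0, 0, 0.99], [0, 0, 0.99], [0, 0, 0.99], [0, 0, 0.99], [0, 0, 0], [0, 0, 0], [0, 0, 0]]' --xyz '[[0, 0, 0], [0, 0, 0], [0, 0, 0], [0, 0, 0], [0, 0, 0.5], [0, 0, 0.4], [0, 0, 0]]' --claw '[10, 10, 10, 10, 10, 10, 10]'

```text
time_s: 6.15
position: [0.4962, -0.1954, 0.1054]
tool_rot: [[0.243, 0.97, -0.004], [0.97, -0.243, 0.003], [0.002, -0.004, -1.0]]
ft_force: [-1.2, 0.5, -0.9]
grip_width: 0.0225
gripper_force: 98.3
```

```bash
cat > see.py <<'E'
from h import *
import sys
n=sys.argv[1]
s=env.observe(); im,d,w=cloud("wrist"); cv2.imwrite(f"pics/{n}.png",im); np.savez(n+".npz",im=im,d=d,w=w)
print(s["position"].round(4),s["tool_rot"].round(4).tolist(),s["time_s"],s["grip_width"],s["ft_force"].round(1))
E
python3 see.py w2
```

```text
[ 0.4962 -0.1954  0.1054] [[0.2431, 0.97, -0.0039], [0.97, -0.2431, 0.0027], [0.0016, -0.0045, -1.0]] 6.15 0.02246377846659002 [-1.2  0.5 -0.9]
```

View pics/w2.png

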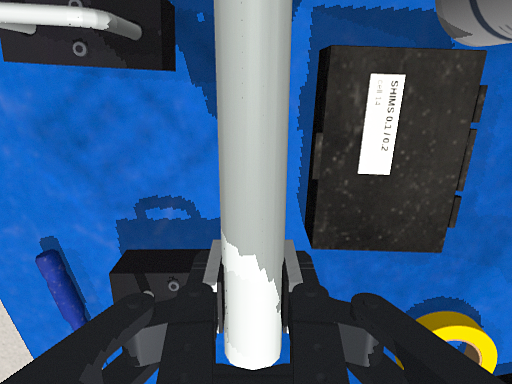

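The bar is held at columns 217–292 with its front out of the view. Next I'll fit its axis.

```bash
cat > barfit.py <<'E'
from h import *
import sys
from scipy.optimize import least_squares
Z=np.load(sys.argv[1]+".npz"); w=Z["w"]; p0=np.array([float(sys.argv[2]),float(sys.argv[3])])
F=np.array([.5636,.0675]); a=np.deg2rad(75.9); ey=np.array([np.cos(a),np.sin(a)]); ex=np.array([ey[1],-ey[0]])
q=w.reshape(-1,3); q=q[np.isfinite(q).all(1)]
f=np.c_[(q[:,:2]-F)@ex,(q[:,:2]-F)@ey,q[:,2]]
zb=float(sys.argv[4]); y0,y1=float(sys.argv[5]),float(sys.argv[6])
m=(abs(f[:,0])<.016)&(f[:,2]>zb)&(f[:,2]<zb+.03)&(f[:,1]>y0)&(f[:,1]<y1); f=f[m]; ym=f[:,1].mean()
def r(v):
    Y=f[:,1]-ym; return np.hypot(f[:,0]-v[0]-v[1]*Y,f[:,2]-v[2]-v[3]*Y)-.0125
s=least_squares(r,[0,0,zb,0],loss="soft_l1",f_scale=.001); v=s.x
print(len(f),"x,z at ym",v[[0,2]].round(4),"ym",ym.round(4),"slope x,z",v[[1,3]].round(4),"y range",f[:,1].min(),f[:,1].max(),"rms",np.sqrt((s.fun**2).mean()))
print("at front y=+.162 from grip (-.272): ",v[[0,2]]+v[[1,3]]*(-.11-ym))
E
python3 barfit.py w2 0 0 .125 -.235 -.16
```

```text
14811 x,z at ym [-0.001   0.1269] ym -0.2002 slope x,z [-0.0008 -0.0038] y range -0.23498848321193075 -0.16966053660741884 rms 0.0005289202196733821
at front y=+.162 from grip (-.272):  [-0.0010371   0.12653648]
```

Request:
arm_command --turn '[[0, 0, 0], [0, 0, 0], [0, 0, 0], [0, 0, 0], [0, 0, 0], [0, 0, 0], [0, 0, 0], [0, 0, 0]]' --xyz '[[0, 0.02, 0.46], [0, 0, 0.46], [0, 0, 0], [0, 0, 0], [0.2, 0, 0], [0.3, 0, 0], [0.3, 0, 0], [0, 0, 0]]' --claw '[10, 10, 10, 10, 10, 10, 10, 10]'

```text
time_s: 7.0
position: [0.5084, -0.1551, 0.0618]
tool_rot: [[0.241, 0.971, 0.0], [0.971, -0.241, 0.0], [0.0, 0.0, -1.0]]
ft_force: [0.1, -0.1, -1.9]
grip_width: 0.0224
gripper_force: 98.3
```

```bash
python3 see.py w3; python3 barfit.py w3 0 0 .079 -.2 -.125
```

```text
[ 0.5084 -0.1551  0.0618] [[0.2406, 0.9706, 0.0002], [0.9706, -0.2406, 0.0003], [0.0003, 0.0001, -1.0]] 7.0 0.022379252349163447 [ 0.1 -0.1 -1.9]
16014 x,z at ym [0.0008 0.083 ] ym -0.1611 slope x,z [-0.0038 -0.0082] y range -0.19998189088826157 -0.1274582843293849 rms 0.0005302332916012188
at front y=+.162 from grip (-.272):  [0.0005976  0.08254386]
```

View pics/w3.png

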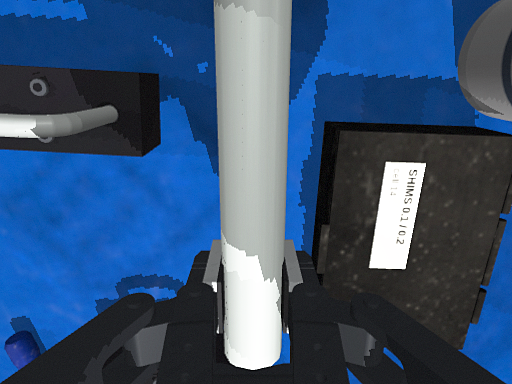

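Request:
arm_command --turn '[[0, 0, 0], [0, 0, 0], [0, 0, 0], [0, 0, 0], [0, 0, 0], [0, 0, 0], [0, 0, 0], [0, 0, 0]]' --xyz '[[0, 0, 0.03], [0.2, 0, 0], [0.3, 0, 0], [0.3, 0, 0], [0.3, 0, 0], [0.3, 0, 0], [0.3, 0, 0], [0, 0, 0]]' --claw '[10, 10, 10, 10, 10, 10, 10, 10]'

```text
time_s: 7.85
position: [0.529, -0.073, 0.0598]
tool_rot: [[0.241, 0.971, -0.0], [0.971, -0.241, 0.0], [0.0, -0.0, -1.0]]
ft_force: [-1.1, -0.1, -1.9]
grip_width: 0.0225
gripper_force: 98.3
```

Request:
arm_command --turn '[[0, 0, 0], [0, 0, 0], [0, 0, 0], [0, 0, 0], [0, 0, 0], [0, 0, 0]]' --xyz '[[0.16, 0, 0], [0.12, 0, 0], [0.06, 0, 0], [0.04, 0, 0], [0.04, 0, 0], [0, 0, 0]]' --claw '[10, 10, 10, 10, 10, 10]'

```text
time_s: 8.45
position: [0.5338, -0.0548, 0.0598]
tool_rot: [[0.243, 0.97, -0.0], [0.97, -0.243, 0.0], [0.0, -0.0, -1.0]]
ft_force: [-0.3, 0.5, -1.8]
grip_width: 0.0226
gripper_force: 98.3
```

Request:
arm_command --turn '[[0, 0, 0], [0, 0, 0], [0, 0, 0]]' --xyz '[[0.04, 0, 0], [0.04, 0, 0], [0, 0, 0]]' --claw '[10, 10, 10]'

```text
time_s: 8.75
position: [0.5346, -0.0526, 0.0599]
tool_rot: [[0.243, 0.97, -0.001], [0.97, -0.243, -0.003], [-0.003, 0.0, -1.0]]
ft_force: [-2.7, -11.1, -1.8]
grip_width: 0.0223
gripper_force: 98.3
```

Request:
arm_command --turn '[[0, 0, 0], [0, 0, 0], [0, 0, 0], [0, 0, 0], [0, 0, 0], [0, 0, 0], [0, 0, 0], [0, 0, 0], [0, 0, 0], [0, 0, 0]]' --xyz '[[-0.02, 0, 0.03], [0, 0, 0], [0, 0, 0], [0, 0, 0], [0, 0, 0], [0, 0, -0.4], [0, 0, -0.8], [0, 0, -0.8], [0, 0, -0.6], [0, 0, 0]]' --claw '[10, 10, 45, 45, 45, 60, 60, 60, 60, 60]'

```text
time_s: 9.75
position: [0.5361, -0.052, 0.1925]
tool_rot: [[0.243, 0.97, 0.008], [0.97, -0.243, -0.002], [-0.0, 0.008, -1.0]]
ft_force: [0.8, 0.1, -0.0]
grip_width: 0.06
gripper_force: 0.0
```

```bash
python3 see.py w4; python3 barfit.py w4 0 0 .078 -.15 -.09;python3 barfit.py w4 0 0 .077 0.017 0.034; python3 barfit.py w4 0 0 .077 -.033 -.017
```

```text
[ 0.5361 -0.052   0.1925] [[0.2427, 0.9701, 0.008], [0.9701, -0.2427, -0.0023], [-0.0003, 0.0083, -1.0]] 9.75 0.060032996068313485 [ 0.8  0.1 -0. ]
2429 x,z at ym [0.0006 0.0788] ym -0.1189 slope x,z [-0.0062  0.0038] y range -0.14994797773149088 -0.09000724236482441 rms 0.0005336521459423419
at front y=+.162 from grip (-.272):  [0.00051778 0.07884745]
930 x,z at ym [0.    0.079] ym -0.025 slope x,z [0.0011 0.0034] y range -0.032911469129034955 -0.017017524075891317 rms 0.0005933052438423697
at front y=+.162 from grip (-.272):  [-6.79588723e-05  7.87033084e-02]barfit.py:9: RuntimeWarning: Mean of empty slice.
  m=(abs(f[:,0])<.016)&(f[:,2]>zb)&(f[:,2]<zb+.03)&(f[:,1]>y0)&(f[:,1]<y1); f=f[m]; ym=f[:,1].mean()
  ret = ret.dtype.type(ret / rcount)
Traceback (most recent call last):
  File "barfit.py", line 13, in <module>
    print(len(f),"x,z at ym",v[[0,2]].round(4),"ym",ym.round(4),"slope x,z",v[[1,3]].round(4),"y range",f[:,1].min(),f[:,1].max(),"rms",np.sqrt((s.fun**2).mean()))
                                                                                                        ~~~~~~~~~~^^
ValueError: zero-size array to reduction operation minimum which has no identity
```

View pics/w4.png

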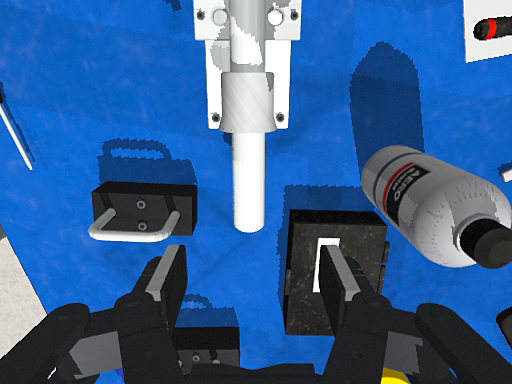

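The bar is home in the tube: its rear end shows at (248,230), and it measures x≈0.5 mm, z≈78 mm. Now I'll move over the narrow U-bolt.

Request:
arm_command --turn '[[0, 0, 0], [0, 0, 0], [0, 0, 0], [0, 0, 0], [0, 0, 0], [0, 0, 0], [0, 0, 0]]' --xyz '[[-0.5, -0.14, -0.2], [-0.9, -0.24, -0.2], [-0.9, -0.24, 0], [-0.9, -0.24, 0], [-0.8, -0.22, 0], [-0.45, -0.13, 0], [0, 0, 0]]' --claw '[70, 70, 70, 70, 70, 70, 70]'

```text
time_s: 10.5
position: [0.4203, -0.2548, 0.207]
tool_rot: [[0.247, 0.969, -0.002], [0.969, -0.247, 0.001], [0.001, -0.002, -1.0]]
ft_force: [0.5, 0.3, -0.1]
grip_width: 0.0699
gripper_force: 0.0
```

```bash
python3 see.py w5; cat > ub.py <<'E'
from h import *
import sys
w=np.load(sys.argv[1]+".npz")["w"]; c=np.array([.423,-.253])
z=w[...,2]; near=np.hypot(w[...,0]-c[0],w[...,1]-c[1])<.06
for n,a,b in(("block",.033,.040),("bow",.082,.092),("bowlow",.06,.082)):
    m=cv2.morphologyEx((near&(z>a)&(z<b)).astype(np.uint8),cv2.MORPH_OPEN,np.ones((2,2)))>0
    p=w[m]; r=cv2.minAreaRect(p[:,:2].astype(np.float32)*1000); print(n,m.sum(),np.round(r[0],1),np.round(r[1],1),round(r[2],1),p.mean(0).round(4),np.percentile(p[:,2],98))
E
python3 ub.py w5
python3 - <<'E'
import numpy as np
w=np.load("w4.npz")["w"].reshape(-1,3); a=np.deg2rad(75.9);ey=np.array([np.cos(a),np.sin(a)]);ex=np.array([ey[1],-ey[0]])
q=w[:,:2]-[.5636,.0675]; m=(abs(q@ex)<.006)&(w[:,2]>.084)&(w[:,2]<.095); y=(q@ey)[m]; print("bar rear y",np.sort(y)[:5],np.percentile(y,1))
E
```

```text
[ 0.4203 -0.2548  0.207 ] [[0.2467, 0.9691, -0.0018], [0.9691, -0.2467, 0.0015], [0.001, -0.0021, -1.0]] 10.5 0.06991826661588246 [ 0.5  0.3 -0.1]
block 3359 [ 424.5 -258.1] [ 50.5 101.3] 76.6 [nan nan nan] nan
bow 443 [ 424.9 -259.5] [21.6 42.9] 75.2 [nan nan nan] nan
bowlow 165 [ 425.2 -258.3] [20.4 52.4] 75.9 [nan nan nan] nan
bar rear y [-0.16057209 -0.16026314 -0.16021553 -0.15988266 -0.15977082] -0.15705497549999928
```

```bash
cat > ub.py <<'E'
from h import *
import sys
w=np.load(sys.argv[1]+".npz")["w"]; c=np.array([.423,-.253])
z=w[...,2]; near=np.hypot(w[...,0]-c[0],w[...,1]-c[1])<.055
for n,a,b,k in(("block",.033,.040,3),("bow",.080,.092,1)):
    m=cv2.morphologyEx((near&(z>a)&(z<b)).astype(np.uint8),cv2.MORPH_OPEN,np.ones((k,k)))
    k,l,st,_=cv2.connectedComponentsWithStats(m); i=1+st[1:,4].argmax(); m=l==i
    p=w[m]; r=cv2.minAreaRect(p[:,:2].astype(np.float32)*1000); print(n,m.sum(),st[i].tolist(),np.round(r[0],1),np.round(r[1],1),round(r[2],1),p.mean(0).round(4))
E
python3 ub.py w5
```

```text
block 3229 [206, 140, 100, 43, 3229] [ 424.5 -251.9] [39.9 92.1] 76.5 [ 0.4252 -0.2485  0.0368]
bow 494 [230, 170, 54, 11, 494] [ 424.5 -252.1] [ 8.4 43.3] 76.6 [ 0.4245 -0.2514  0.085 ]
```

View pics/w5.png

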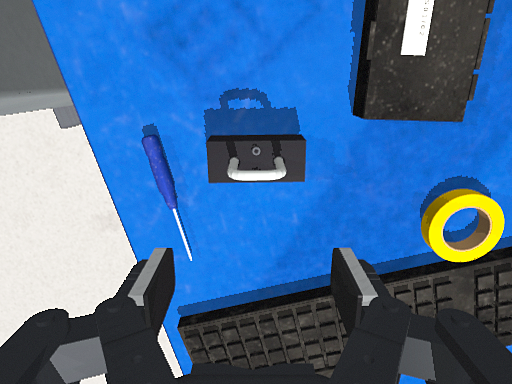

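The narrow U-bolt is in its stand, with its bow at columns 230–284, row 176, between the open fingers.

Request:
arm_command --turn '[[0, 0, -0.13], [0, 0, 0], [0, 0, 0], [0, 0, 0], [0, 0, 0], [0, 0, 0]]' --xyz '[[0.07, 0.06, 0.4], [0, 0, 0.8], [0, 0, 0.7], [0, 0, 0.4], [0, 0, 0.1], [0, 0, 0]]' --claw '[70, 70, 70, 70, 70, 70]'

```text
time_s: 11.15
position: [0.4257, -0.2495, 0.0879]
tool_rot: [[0.231, 0.973, -0.001], [0.973, -0.231, 0.001], [0.001, -0.001, -1.0]]
ft_force: [0.2, -0.3, 0.1]
grip_width: 0.0701
gripper_force: 0.0
```

Request:
arm_command --turn '[[0, 0, 0], [0, 0, 0], [0, 0, 0], [0, 0, 0]]' --xyz '[[-0.05, -0.01, 0.4], [0, 0, 0.4], [0, 0, 0.1], [0, 0, 0]]' --claw '[70, 70, 70, 70]'

```text
time_s: 11.55
position: [0.4248, -0.2526, 0.0438]
tool_rot: [[0.232, 0.973, 0.0], [0.973, -0.232, -0.0], [-0.0, 0.0, -1.0]]
ft_force: [-0.2, -0.4, 0.8]
grip_width: 0.0701
gripper_force: 0.0
```

Request:
arm_command --turn '[[0, 0, 0], [0, 0, 0], [0, 0, 0], [0, 0, 0], [0, 0, 0], [0, 0, 0]]' --xyz '[[0, 0, 0], [0, 0, 0], [0, 0, 0], [0, 0, 0], [0, 0, 0], [0, 0, 0]]' --claw '[40, 40, 40, 40, 40, 40]' --squeeze 80

```text
time_s: 12.15
position: [0.425, -0.2531, 0.0449]
tool_rot: [[0.232, 0.973, 0.002], [0.973, -0.232, -0.002], [-0.001, 0.002, -1.0]]
ft_force: [-0.9, 1.5, 6.6]
grip_width: 0.0477
gripper_force: 80.9
```

Request:
arm_command --turn '[[0, 0, 0], [0, 0, 0], [0, 0, 0], [0, 0, 0], [0, 0, 0], [0, 0, 0], [0, 0, 0], [0, 0, 0], [0, 0, 0], [0, 0, 0], [0, 0, 0], [0, 0, 0]]' --xyz '[[0, 0, -0.3], [0, 0, -0.7], [0, 0, -0.9], [0, 0, -0.9], [0, 0, -0.5], [0.6, 0.1, 0], [0.9, 0.16, 0], [0.95, 0.17, 0], [0.95, 0.17, 0], [0.95, 0.17, 0], [0.9, 0.16, 0], [0.85, 0.15, 0]]' --claw '[40, 40, 40, 40, 40, 40, 40, 40, 40, 40, 40, 40]'

```text
time_s: 13.35
position: [0.5481, 0.0337, 0.2092]
tool_rot: [[0.232, 0.973, 0.001], [0.973, -0.232, -0.0], [0.0, 0.001, -1.0]]
ft_force: [0.6, -1.3, -0.9]
grip_width: 0.0475
gripper_force: 82.7
```

Request:
arm_command --turn '[[0, 0, 0.14], [0, 0, 0], [0, 0, 0]]' --xyz '[[0.5, 0.08, 0], [0.28, 0.05, 0], [0, 0, 0]]' --claw '[40, 40, 40]'

```text
time_s: 13.65
position: [0.5635, 0.0689, 0.2086]
tool_rot: [[0.242, 0.97, 0.0], [0.97, -0.242, 0.0], [0.0, 0.0, -1.0]]
ft_force: [-0.4, -0.0, -0.9]
grip_width: 0.0474
gripper_force: 82.7
```

```bash
python3 see.py w6
```

```text
[0.5635 0.0689 0.2086] [[0.2419, 0.9703, 0.0004], [0.9703, -0.2419, 0.0], [0.0001, 0.0004, -1.0]] 13.65 0.04735554697947423 [-0.4 -0.  -0.9]
```

View pics/w6.png

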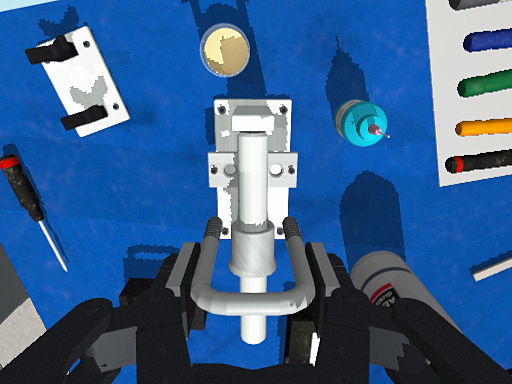

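The U-bolt is held with its leg tips at about (213,222) and (291,222). The bar, the stop and both holes, (230,168) and (276,170), are visible. Next I'll fit them all in this one view.

```bash
cat > fit6.py <<'E'
from h import *
import sys
from scipy.optimize import least_squares
w=np.load(sys.argv[1]+".npz")["w"]; zt=float(sys.argv[2])
F=np.array([.5636,.0675]); a=np.deg2rad(75.9); ey=np.array([np.cos(a),np.sin(a)]); ex=np.array([ey[1],-ey[0]])
f=np.dstack([(w[...,:2]-F)@ex,(w[...,:2]-F)@ey,w[...,2]])
X,Y,Z=f[...,0],f[...,1],f[...,2]
# fixture plate / base rect in assumed fixture frame (want 0)
for n,m in(("plateL",(abs(Z-.0505)<.004)&(X<0)&(abs(X)<.05)&(abs(Y)<.025)),("plateR",(abs(Z-.0505)<.004)&(X>0)&(abs(X)<.05)&(abs(Y)<.025)),("base",(abs(Z-.0088)<.004)&(Y>.02)&(Y<.075)&(abs(X)<.05)),("stop",(abs(Z-.0985)<.003)&(Y>.03)&(Y<.07)&(abs(X)<.03))):
    m=cv2.morphologyEx(m.astype(np.uint8),cv2.MORPH_OPEN,np.ones((3,3)))>0
    p=f[m]; r=cv2.minAreaRect(p[:,:2].astype(np.float32)*1000); print(n,m.sum(),np.round(r[0],1),np.round(r[1],1),round(r[2],1),"x",(p[:,0].min()*1e3).round(1),(p[:,0].max()*1e3).round(1),p[:,2].mean().round(4))
for sx in(-1,1):
    m=(X*sx>.012)&(X*sx<.03)&(abs(Y)<.02)&(Z>zt-.034)&(Z<zt+.012); p=f[m]; zm=zt-.012
    def r(v): d=p[:,2]-zm; return np.hypot(p[:,0]-v[0]-v[1]*d,p[:,1]-v[2]-v[3]*d)-.004
    s=least_squares(r,[sx*.021,0,np.median(p[:,1])-.003,0],loss="soft_l1",f_scale=.0007); v=s.x
    print("leg",sx,len(p),"xy mid",(v[[0,2]]*1e3).round(2),"slopes",v[[1,3]].round(4),"tip xy",(1e3*(v[[0,2]]-v[[1,3]]*.025)).round(2),"minz",p[:,2].min().round(4),"rms",np.sqrt((s.fun**2).mean()).round(5))
E
python3 fit6.py w6 .2086
```

```text
plateL 908 [-27.   -0.1] [32.6 26.1] 89.6 x -40.1 -13.9 0.0508
plateR 892 [26.8 -0.1] [32.4 26.1] 89.9 x 13.8 39.9 0.0508
base 1793 [-0.1 40. ] [76.  39.9] 0.0 x -38.1 37.9 0.0089
stop 691 [-0.1 48.6] [31.8 11.1] 0.1 x -16.0 15.8 0.0987
leg -1 811 xy mid [-21.42   2.16] slopes [-0.0306  0.021 ] tip xy [-20.65   1.64] minz 0.1747 rms 0.00199
leg 1 825 xy mid [21.03  2.18] slopes [0.0398 0.0217] tip xy [20.04  1.64] minz 0.1747 rms 0.00203
```

```bash
cat > leg.py <<'E'
exec(open("fit6.py").read().split("# fixture")[0])
import sys
print("minz",np.nanmin(Z[(abs(X)<.03)&(abs(Y)<.02)&(Z>zt-.06)]))
for lo,hi in((-.034,-.026),(-.028,-.018),(-.018,-.008),(-.008,.002),(.002,.012)):
    o=[]
    for sx in(-1,1):
        m=(X*sx>.010)&(X*sx<.0262)&(abs(Y)<.012)&(Z>zt+lo)&(Z<zt+hi); p=f[m][:,:2]
        s=least_squares(lambda v:np.hypot(*(p-v).T)-.004,[sx*.021,np.median(p[:,1])-.003],loss="soft_l1",f_scale=.0005)
        o+=[len(p),(s.x*1e3).round(2),np.sqrt((s.fun**2).mean()*1e6).round(2),(p.min(0)*1e3).round(1),(p.max(0)*1e3).round(1)]
    print(lo,hi,*o)
E
python3 leg.py w6 .2086
```

```text
minz 0.17160221050030489
-0.034 -0.026 91 [-21.22   2.05] 0.25 [-25.3   1.8] [-17.    6.4] 94 [20.64  2.08] 0.25 [16.4  1. ] [24.3  6.7]
-0.028 -0.018 127 [-21.2    2.08] 0.26 [-25.3   1. ] [-16.9   6.6] 128 [20.69  2.07] 0.28 [16.5  0.8] [24.7  6.7]
-0.018 -0.008 156 [-21.14   2.01] 0.28 [-25.3   0.4] [-17.    6.5] 161 [20.78  2.  ] 0.29 [16.5  0.3] [25.1  6.7]
-0.008 0.002 163 [-21.16   1.78] 0.26 [-24.7   1.1] [-17.    6.4] 158 [20.8  1.8] 0.22 [16.8  1.9] [24.3  6.3]
0.002 0.012 250 [-21.66   2.29] 2.22 [-26.2   1.6] [-17.1  11.6] 258 [21.47  2.35] 2.27 [16.9  1.9] [26.2 11.7]
```

Request:
arm_command --turn '[[0, 0, 0], [0, 0, 0], [0, 0, 0], [0, 0, 0], [0, 0, 0], [0, 0, 0], [0, 0, 0]]' --xyz '[[-0.04, 0, 0.2], [0, 0, 0.5], [0, 0, 0.6], [0, 0, 0.5], [0, 0, 0.2], [0, 0, 0], [0, 0, 0]]' --claw '[40, 40, 40, 40, 40, 40, 40]'

```text
time_s: 14.4
position: [0.5633, 0.0653, 0.1093]
tool_rot: [[0.245, 0.97, 0.001], [0.97, -0.245, -0.0], [0.0, 0.001, -1.0]]
ft_force: [0.7, 0.1, 0.1]
grip_width: 0.0474
gripper_force: 82.7
```

```bash
python3 see.py w7; python3 leg.py w7 .107; python3 fit6.py w7 .107 | grep -v leg
```

```text
[0.5633 0.0653 0.1093] [[0.2447, 0.9696, 0.0015], [0.9696, -0.2447, -0.0002], [0.0002, 0.0015, -1.0]] 14.4 0.04739206020500722 [0.7 0.1 0.1]
minz 0.047002950861894405
-0.034 -0.026 82 [-20.37  -1.43] 2.25 [-24.4  -9.4] [-12.3  11.1] 75 [21.22 -1.39] 2.84 [12.2 -1.7] [25.1 11.6]
-0.028 -0.018 271 [-14.45   2.04] 3.61 [-24.7 -11.5] [-10.   11.9] 266 [14.88  1.68] 3.92 [ 10. -12.] [25.2 11.8]
-0.018 -0.008 152 [-20.47  -1.41] 0.29 [-24.5  -2.5] [-16.2   3.2] 153 [21.48 -1.45] 0.29 [17.2 -3.4] [25.5  3.1]
-0.008 0.002 159 [-20.53  -1.63] 0.25 [-23.9  -2.2] [-16.4   3. ] 158 [21.52 -1.72] 0.27 [17.5 -1.7] [25.1  3.1]
0.002 0.012 224 [-20.82  -1.3 ] 1.98 [-26.   -1.9] [-16.5   8.1] 221 [21.87 -1.46] 1.78 [17.4 -1.6] [26.1  8.1]
plateL 1586 [-27.4  -0.2] [25.3 32.9] 0.3 x -40.1 -14.8 0.0507
plateR 1566 [27.3  0.3] [32.4 25.7] 89.8 x 14.4 40.1 0.0507
base 3014 [-0.1 39.9] [39.8 76.1] 89.9 x -38.2 38.0 0.0089
stop 1836 [-0.1 48.4] [32.  12.2] 0.1 x -16.2 15.9 0.0985
```

Request:
arm_command --turn '[[0, 0, 0], [0, 0, 0], [0, 0, 0]]' --xyz '[[0.03, -0.01, 0.1], [0, 0, 0], [0, 0, 0]]' --claw '[40, 40, 40]'

```text
time_s: 14.75
position: [0.5627, 0.0676, 0.1035]
tool_rot: [[0.244, 0.97, 0.0], [0.97, -0.244, -0.0], [0.0, 0.0, -1.0]]
ft_force: [-0.8, 1.3, -1.3]
grip_width: 0.0474
gripper_force: 82.7
```

```bash
python3 see.py w8; python3 leg.py w8 .103|sed -n 4,5p
```

```text
[0.5627 0.0676 0.1035] [[0.2438, 0.9698, 0.0004], [0.9698, -0.2438, -0.0], [0.0001, 0.0004, -1.0]] 14.75 0.04742315344623773 [-0.8  1.3 -1.3]
-0.018 -0.008 211 [-20.76   0.63] 4.58 [-25.7 -11.5] [-10.   11.5] 213 [19.7   0.49] 3.89 [ 10.  -11.8] [24.5 11.6]
-0.008 0.002 164 [-21.62   0.4 ] 0.27 [-25.    0.3] [-17.6   5. ] 157 [20.45  0.32] 0.27 [16.4  0.2] [23.8  4.7]
```

Request:
arm_command --turn '[[0, 0, 0], [0, 0, 0], [0, 0, 0], [0, 0, 0], [0, 0, 0], [0, 0, 0]]' --xyz '[[-0.01, 0.01, 0], [0, 0, 0], [0, 0, 0.16], [0, 0, 0.16], [0, 0, 0.1], [0, 0, 0]]' --claw '[40, 40, 40, 40, 40, 40]'

```text
time_s: 15.4
position: [0.5625, 0.0669, 0.0812]
tool_rot: [[0.244, 0.97, -0.002], [0.97, -0.244, 0.0], [-0.0, -0.002, -1.0]]
ft_force: [-0.5, -1.4, -0.9]
grip_width: 0.0476
gripper_force: 82.7
```

Request:
arm_command --turn '[[0, 0, 0], [0, 0, 0], [0, 0, 0], [0, 0, 0], [0, 0, 0]]' --xyz '[[0, 0, 0.14], [0, 0, 0.14], [0, 0, 0.1], [0, 0, 0.04], [0, 0, 0]]' --claw '[40, 40, 40, 40, 40]'

```text
time_s: 15.9
position: [0.563, 0.0669, 0.061]
tool_rot: [[0.244, 0.97, -0.001], [0.97, -0.244, 0.0], [-0.0, -0.001, -1.0]]
ft_force: [-0.5, 0.2, -0.9]
grip_width: 0.0474
gripper_force: 82.7
```

Request:
arm_command --turn '[[0, 0, 0], [0, 0, 0], [0, 0, 0], [0, 0, 0]]' --xyz '[[0, 0, 0.04], [0, 0, 0.03], [0, 0, 0.03], [0, 0, 0]]' --claw '[40, 40, 40, 40]'

```text
time_s: 16.3
position: [0.5636, 0.0668, 0.0572]
tool_rot: [[0.244, 0.97, 0.002], [0.97, -0.244, -0.0], [0.0, 0.002, -1.0]]
ft_force: [-1.6, 1.1, 6.2]
grip_width: 0.0474
gripper_force: 83.6
```

Request:
arm_command --turn '[[0, 0, 0], [0, 0, 0], [0, 0, 0], [0, 0, 0], [0, 0, 0], [0, 0, 0], [0, 0, 0], [0, 0, 0], [0, 0, 0]]' --xyz '[[0, 0, 0], [0, 0, 0], [0, 0, 0], [0, 0, 0], [0, 0, -0.3], [0, 0, -0.8], [0, 0, -0.9], [0, 0, -0.6], [0, 0, 0]]' --claw '[66, 66, 66, 66, 66, 66, 66, 66, 66]'

```text
time_s: 17.2
position: [0.5646, 0.0668, 0.1907]
tool_rot: [[0.244, 0.97, 0.008], [0.97, -0.244, -0.001], [0.001, 0.008, -1.0]]
ft_force: [0.3, 0.1, -0.3]
grip_width: 0.066
gripper_force: 0.0
```

```bash
python3 see.py w9; python3 - <<'E'
import sys; sys.argv=["","w9","0"]
exec(open("fit6.py").read().split("# fixture")[0])
m=(abs(X)<.03)&(abs(Y)<.02)&(Z>.094)&(Z<.13); p=f[m]
print("bow",m.sum(),p.min(0).round(4),p.max(0).round(4),p.mean(0).round(4), np.percentile(p[:,2],90))
m=(abs(X)<.006)&(Z>.084)&(Z<.094)&(Y<-.1); print("rear",np.percentile(Y[m],[0,1]),X[m].mean())
E
```

```text
[0.5646 0.0668 0.1907] [[0.2438, 0.9698, 0.0084], [0.9698, -0.2438, -0.0008], [0.0013, 0.0083, -1.0]] 17.2 0.06599166715155189 [ 0.3  0.1 -0.3]
bow 565 [-0.0207 -0.0037  0.094 ] [0.0204 0.0045 0.1004] [0.0001 0.001  0.0977] 0.09952158639079704
rear [-0.15747957 -0.15673858] -0.00012442789067561565
```

View pics/w9.png

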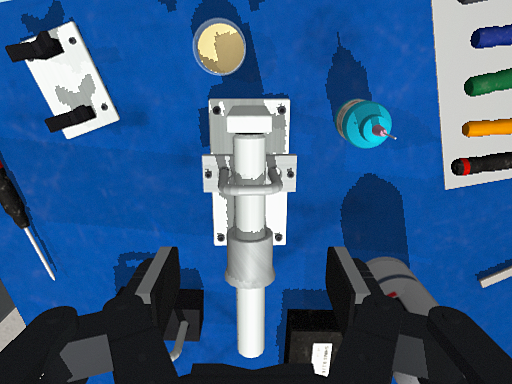

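The U-bolt's bow sits across the bar at about (250,187) with both legs in the holes. It measures centred and seated, and the hand is clear.

```bash
python3 -c "
from h import *
print(env.close_job())"
```

```text
the job is handed in; nothing more can be done
None
```

The job is handed in at 17.2 s on the robot's clock, but the judge's verdict was not shown; the last wrist image has the bar home at the stop (on axis within about 1 mm) and the narrow U-bolt seated on it with both legs through the holes, the hand clear of everything.

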